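# Hold a slide carrier flush on the tilted reader

## Robot

A 6-joint arm with a two-finger parallel gripper is mounted at the origin on a cart in front of the work surface, level with it; the furniture and walls round the work are solid. World frame = base frame: x ahead of the robot, y to its left, z up, the work surface at z = 0. Lengths are in m, angles in rad, forces in N, time in s.
With the tool pointing down it reaches from about 0.25 to 0.725 m from the base axis. Payload 4 kg.
Tool frame: the origin (TCP) lies on the centre line of the jaws, within the pads' length; the fingertips stand ahead of it and the grasp point (between the pads) lies 11 mm behind it (bot.tip_extent is the z of the fingertips in the tool frame, in m); z points along the fingers, y is the direction in which the jaws open and shut (so a half turn about z gives the same grasp; the last joint's range is limited). The gripper opens to 85 mm and grips with 20 to 120 N. Pads are 22 mm wide; open, the fingers measure 114 mm over their backs; the gripper's body (76 mm by 85 mm) begins 54 mm behind the grasp point. The pads swing forward as they close: fully open they stand 13 mm farther back than shut.
Start: joints at [-1.13, 0.241, 0.005, 1.335, 0, 1.571], TCP at [0.213, -0.452, 0.239] pointing down, gripper open.
Joint ranges: [-2.72, 2.72], [-1.05, 1.87], [-1.09, 1.28], [-1.99, 2.15], [-1.42, 1.44], [-3.14, 3.14]. Speed limits (rad/s): [2.79, 2.79, 3.14, 3.14, 3.14, 3.14].

## Interface

Orientations are given as a unit quaternion [x, y, z, w].
In Python, from workcell import bot gives the robot as it stands.
- The arm moves only by the shell command python3 -m jog 'ROWS'. ROWS is JSON, a list that holds one entry, the list of rows, each a list of 7 numbers: the shift along the world's x, y, z in m, then the turn, a rotation vector about the world's x, y, z in degrees, then the closure in counts, from 0 (fully open) to 255 (shut). In form: [[[tx, ty, tz, ax, ay, az, fingers], ...]]. A call has 1 to 10 rows; each row is the pose to reach, as a shift and turn from the pose commanded when the call began; what a row does not reach only later rows make up. A row lasts 1/12 s, in which the tool goes at most 41.7 mm and 7.16 degrees, less where a joint would pass 70% of its speed; a pose out of reach is approached as far as the arm can. A call with a gripper value outside its range is refused whole. The fingers move at their own pace and stop on an object; the grip force is fixed at half the most. Time passes only in rows, so rows that repeat a pose let the fingers close. It gives the time, the measured TCP pose, the force and the opening at its end, in the units of the state.
- bot.get_obs(): the state, without advancing time (a new reading comes with each control period).
- bot.camera(name): name is "side" or "top" or "wrist"; returns the picture (400x640x3 uint8, blue, green, red); there is no depth.
- bot.camera_model(name): a dict with "K" (3x3 intrinsics, pixels), "k1" (the pictures are not rectified: a ray, as slopes to the right and down, at radius r is drawn at 1 + k1 r^2 times it, then the intrinsics apply), "T" (4x4, takes a point from camera to world coordinates). Camera axes: x right, y down, z forward; pixel columns grow to the right and rows downward; lengths in m; the calibration is good to about 2 mm. A picture is of the moment at which its call begins: read the wrist's pose just before it. camera_model takes no time and is no camera call; for the wrist camera it gives the pose at the moment of the call.
- bot.job_done(): hands the job in, once; it reports no verdict.
The state is a dict: "clock": time; "joint_pos": joint angles; "joint_vel": joint speeds; "tau": joint torques, N m; "eef_pos": TCP position; "tool_rot": TCP orientation; "ft_force": force on the tool from outside, world axes, zero at the start; "ft_torque": the same for the moment, N m; "grip_width": finger opening in m.
Only numpy, scipy, OpenCV 4.12 (cv2) and the standard library are available. Lean on these libraries where they do the work, as an engineer would, in place of code of your own. Each camera call takes 0.05 s, during which the arm holds its last target. There are 200 camera calls.

## Task

Pick up the long slide carrier by its upright rib and lay it flat on the sloping sprung face of the reader stage, tilted to match the slope so that it sits flush, centred on the face and lengthwise along it. Press gently until the face has sunk about half of its 12 mm spring travel, never down to its stop, and finish while still gripping the carrier and holding it pressed there for the reading. Leave the short carrier, the stage's slope and everything else as they are.

Things in the scene. Friction and masses are not known exactly. Their poses are not given: they have to be found in the camera images.
- long_carrier: the carrier to use: grey frame 40 x 84 x 6 mm (x, y, z) lying flat, with a glass slide in it; across its middle an upright rib, 36 mm along x, 12 mm thick (y), top 38 mm above the underside: grip it with fingers closing along y. 55 to 110 g. Its place may be swapped with the short carrier's. Origin: centre of the underside; z up through the rib. Either way round on the face will do
- short_carrier: the other carrier, to be left alone: same grey frame but only 54 mm long (40 x 54 x 6 mm), with a round knob 24 mm across, 27 mm high, instead of the rib. Origin: centre of the underside
- reader_stage: the reader stage, fixed to the bench: white base plate 94 x 146 x 12 mm (x, y, z) with two side cheeks (at y = +-62 mm, tops 65 mm high) and black clamp knobs outside them; between the cheeks hangs the tilting tray with the sprung face. Origin: centre of the base's underside; x to its rear (the high side of the slope), y to its left
- tilt_frame (a point): middle of the upper edge of the dark tray under the sprung face, 29 mm up the slope from the level tilt axis (58 mm above the bench). x up the slope, y level along the axis, z square out of the face. The slope is 12 to 31 degrees, low edge on the stage's front (robot) side, clamped by friction (4 N m); it must stay as set
- face_centre (a point): centre of the top surface of the sprung face, an aluminium plate 52 x 100 x 6 mm (x up the slope, y lengthwise and level, z square out of the face) with engraved corner marks for the long carrier; 12 mm above the tilt axis along z when not pressed. It sinks along its own -z as it is pressed
- sprung_face (a joint): how far the face has been pressed in, m: 0 free, 0.012 at its stop. It stays square; the spring takes about 1 N to start and then 0.6 N per mm (about 4.7 N half-way)
- cup: bystander: specimen cup with lid, 52 mm across, 56 mm high, standing on the bench. Origin: centre of the underside
- vial: bystander: small bottle, 24 mm across, 55 mm high, standing on the bench. Origin: centre of the underside
- coverglass_box: bystander: small carton 46 x 48 x 18 mm on the bench. Origin: centre of the underside
- electrolyte_analyser: obstacle, never moves: tall grey analyser behind the carriers' places, about 0.4 m high, its nearest front 0.22 m from its origin toward the robot, reaching 0.12 m to either side of it. Origin: centre of its underside on the bench. Pass in front of it: swinging across with the arm stretched out would strike it
There are look-alikes about, which are no part of the job. There is more than one size of the reader_stage; the job needs the larger.

How it is judged:
By the outcome, as a careful person would: the job done as asked, in the order asked, and still so for the second after the job is handed in, while the arm keeps its last pose, push and grip.
It also fails if it takes over 38 s, if anything falls off the work surface, if the arm or the gripper's body presses on something with over 40 N, if the wrist force passes 120 N, or if a joint passes its speed limit or range.

## Working session

There is one attempt and no reset: what is moved stays moved. The work goes in short steps, Python scripts to look and compute and a shell command to move; the robot and the scene stay as the last step left them, time stands still between calls to the robot, and variables do not carry over. Pictures are saved under pics/ and viewed, about 8 in all and at most 12, crops included, and the job is handed in when it is done.

```bash
mkdir -p pics; ls; python3 - <<'E'
from workcell import bot
import cv2,numpy as np
for n in ["side","top","wrist"]:
    m=bot.camera_model(n); print(n,np.round(m["K"],1).tolist(),m["k1"],np.round(m["T"],3).tolist())
    cv2.imwrite(f"pics/{n}0.png",bot.camera(n))
o=bot.get_obs(); print(o, bot.tip_extent)
E
```

```text
pics
side [[489.2, 0.0, 322.5], [0.0, 489.2, 198.3], [0.0, 0.0, 1.0]] 0.010456099712568077 [[0.921, -0.264, 0.286, 0.207], [-0.389, -0.604, 0.695, -1.124], [-0.011, -0.752, -0.659, 0.901], [0.0, 0.0, 0.0, 1.0]]
top [[368.1, 0.0, 318.5], [0.0, 368.1, 200.3], [0.0, 0.0, 1.0]] -0.01399544703097956 [[0.001, -0.999, 0.042, 0.526], [-1.0, -0.001, -0.001, -0.294], [0.001, -0.042, -0.999, 1.092], [0.0, 0.0, 0.0, 1.0]]
wrist [[318.9, 0.0, 321.4], [0.0, 318.9, 195.0], [0.0, 0.0, 1.0]] 0.009646282837058949 [[0.427, -0.873, -0.237, 0.273], [-0.904, -0.413, -0.109, -0.424], [-0.002, 0.261, -0.965, 0.373], [0.0, 0.0, 0.0, 1.0]]
{'clock': 0.15, 'joint_pos': array([-1.13000012e+00,  2.41301932e-01,  4.06062548e-03,  1.33519019e+00,
       -1.13526116e-05,  1.57081120e+00]), 'joint_vel': array([ 0.00075467, -0.00146157,  0.0032881 ,  0.00071887, -0.00097817,
        0.0003222 ]), 'tau': array([-8.69966298e-04, -3.72634900e+01,  2.52638805e+01,  1.23715564e-02,
       -7.84130521e-05, -2.05325271e-06]), 'eef_pos': array([ 0.21313497, -0.45180089,  0.23859675]), 'tool_rot': array([ 9.75811793e-01,  2.18610788e-01, -1.84283669e-04, -7.96565080e-04]), 'ft_force': array([0.4893357 , 0.15095356, 0.32454016]), 'ft_torque': array([-0.00809559,  0.00108333, -0.00366584]), 'grip_width': 0.08547128101332481} 0.008
```

View pics/top0.png

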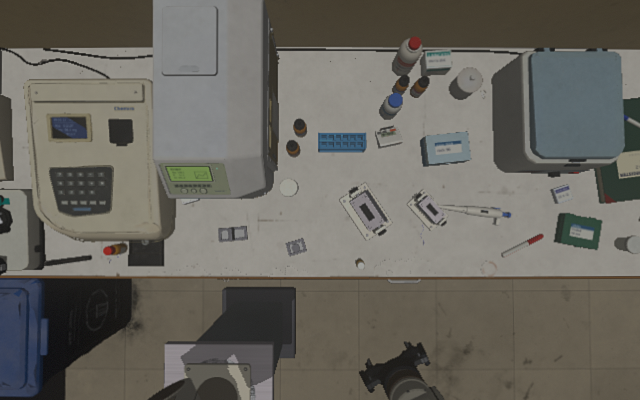

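View pics/side0.png

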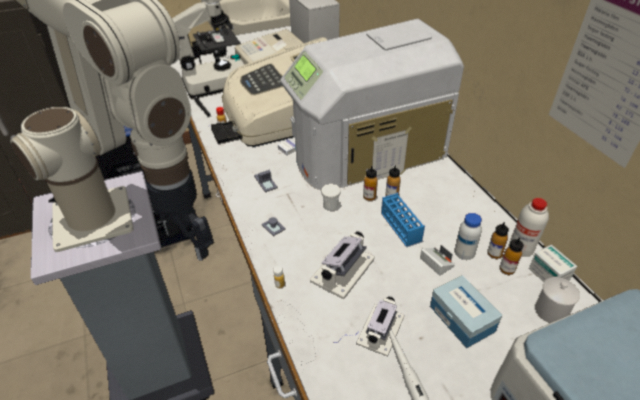

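Top view: candidate carriers at (233,234), which looks like the long one with a rib, and at (296,246), the short one. Candidate stages are at (367,212), larger, and (428,210), smaller. Next I'll enlarge crops of both to check the choice.

```bash
python3 - <<'E'
import cv2,numpy as np
t=cv2.imread("pics/top0.png"); s=cv2.imread("pics/side0.png")
f=lambda i,x,y,w,h,k:cv2.resize(i[y:y+h,x:x+w],None,fx=k,fy=k,interpolation=cv2.INTER_CUBIC)
# 8x: left carriers, right stage
a=f(t,210,215,100,50,8); b=f(s,240,160,100,25,8)
c=np.hstack([f(t,333,177,66,66,6),f(s,308,226,66,66,6)])
cv2.imwrite("pics/c1.png",np.vstack([a,b])); cv2.imwrite("pics/c2.png",c)
E
```

```text
(no output)
```

View pics/c1.png

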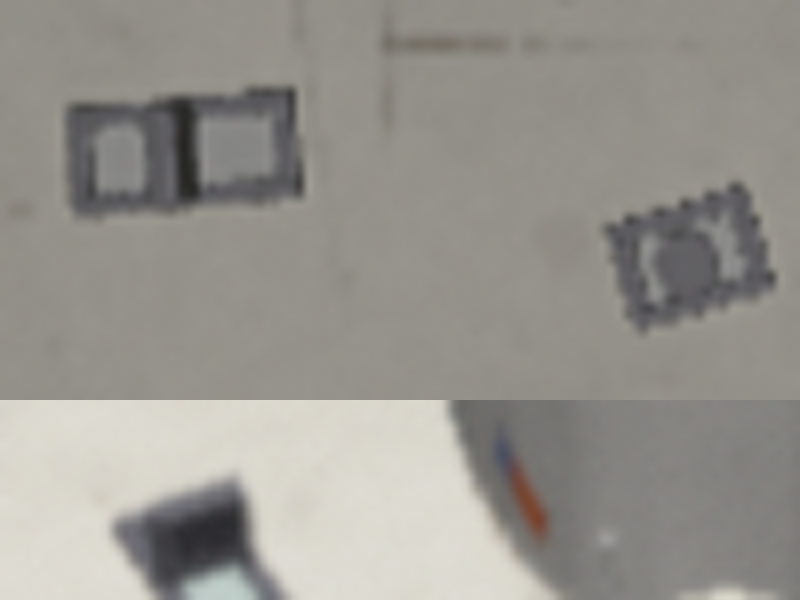

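View pics/c2.png

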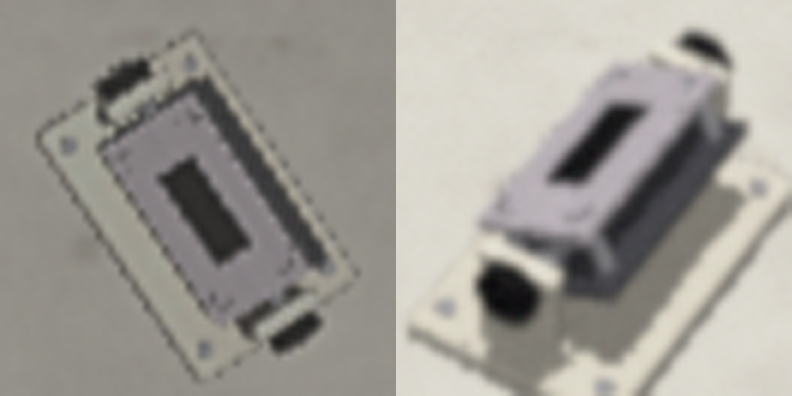

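The crops confirm it: the long carrier with the cross rib is at (233,234) and the larger stage with the tilted face is at (367,212). Next I'll fit poses to the corners.

```bash
cat > h.py <<'E'
import numpy as np, cv2
from scipy.spatial.transform import Rotation as R
from scipy.optimize import least_squares
def proj(m,P):
    T=np.array(m["T"]); p=(np.atleast_2d(P)-T[:3,3])@T[:3,:3]
    s=p[:,:2]/p[:,2:]; s=s*(1+m["k1"]*(s**2).sum(1,keepdims=True))
    K=np.array(m["K"]); return s@K[:2,:2].T+K[:2,2]
def ray(m,uv,z):
    K=np.array(m["K"]);d=(np.array(uv)-K[:2,2])/[K[0,0],K[1,1]];s=d.copy()
    for _ in range(9): s=d/(1+m["k1"]*(s@s))
    T=np.array(m["T"]);v=T[:3,:3]@[*s,1];return T[:3,3]+v*(z-T[2,3])/v[2]
def crop(uv,x0,y0,k): return (np.array(uv,float)+.5)/k-.5+[x0,y0]
def tr(x,y,yaw,P): return np.asarray(P,float)@R.from_euler('z',yaw).as_matrix().T+[x,y,0]
def face(t,depth=0,sx=.026,sy=.05,h=.012):  # corners in stage frame: (+,+),(+,-),(-,-),(-,+)
    c,s=np.cos(t),np.sin(t); X=np.array([c,0,s]);Z=np.array([-s,0,c])
    return np.array([[0,0,.058]+a*sx*X+[0,b*sy,0]+(h-depth)*Z for a,b in((1,1),(1,-1),(-1,-1),(-1,1))])
def base(z=.012): return np.array([[a*.047,b*.073,z] for a,b in((1,1),(1,-1),(-1,-1),(-1,1))])
E
python3 - <<'E'
from h import *
from workcell import bot
t=bot.camera_model("top");s=bot.camera_model("side")
c=crop([(66,104),(294,88),(302,195),(76,216)],210,215,8)
w=np.array([ray(t,p,.006) for p in c]);print("carrier",w.round(4).tolist(),w.mean(0).round(4))
print([np.linalg.norm(w[i]-w[i-1]).round(4) for i in range(4)])
e=(w[0]+w[3]-w[1]-w[2])/2;print("yaw of y axis deg",np.degrees(np.arctan2(e[1],e[0]))-90)
rt=crop([(161,152)],210,215,8)[0];print("rib top",ray(t,rt,.038))
bt=crop([(195,33),(358,272),(203,380),(38,135)],333,177,6)
ft=crop([(196,82),(312,262),(217,322),(97,148)],333,177,6)
fs=crop([(720-396,66),(598-396,240),(480-396,222),(612-396,66)],308,226,6)
bs=crop([(640-396,396),(408-396,330)],308,226,6)
w=np.array([ray(t,p,.012) for p in bt]);print("base",w.round(4).tolist(),[np.linalg.norm(w[i]-w[i-1]).round(4) for i in range(4)])
def f(p):
    B=tr(*p[:3],base());F=tr(*p[:3],face(p[3]))
    return np.concatenate([proj(t,B)-bt,proj(t,F)-ft,proj(s,F+[*p[4:6],0])-fs,proj(s,B[[3]]+[*p[4:6],0])-bs[1:]]).ravel()
r=least_squares(lambda p:np.append(f(p),p[4:6]*500),[w[:,0].mean(),w[:,1].mean(),-.6,.35,0,0]);print(r.x,np.degrees(r.x[2:4]));print(f(r.x).reshape(-1,2).round(1).tolist())
E
```

```text
carrier [[0.4909, 0.002, 0.006], [0.4969, -0.0821, 0.006], [0.4576, -0.0854, 0.006], [0.4498, -0.0022, 0.006]] [ 0.4738 -0.0419  0.006 ]
[np.float64(0.0413), np.float64(0.0842), np.float64(0.0394), np.float64(0.0835)]
yaw of y axis deg 4.744921812031166
rib top [ 0.47484084 -0.04093885  0.038     ]
base [[0.6253, -0.4317, 0.012], [0.5082, -0.511, 0.012], [0.4556, -0.435, 0.012], [0.575, -0.3546, 0.012]] [np.float64(0.092), np.float64(0.1413), np.float64(0.0925), np.float64(0.144)]
[ 0.53832027 -0.43401888 -0.83050799  0.17773201 -0.01307638 -0.00945503] [-47.58460286  10.18329392]
[[-4.2, 0.4], [2.4, -2.7], [4.6, 1.0], [-1.5, 4.9], [-2.3, 2.1], [2.8, -1.2], [4.6, 1.1], [0.3, 3.6], [-4.9, 5.8], [-1.6, 7.3], [-3.1, 5.7], [-7.2, 2.1], [23.2, -35.3]]
```

```bash
python3 - <<'E'
from h import *
from workcell import bot
t=bot.camera_model("top");s=bot.camera_model("side")
bt=crop([(195,33),(358,272),(203,380),(38,135)],333,177,6)
ft=crop([(196,82),(312,262),(217,322),(97,148)],333,177,6)
fs=crop([(720-396,66),(598-396,240),(480-396,222),(612-396,66)],308,226,6)
bs=crop([(408-396,330)],308,226,6)
def f(p):
    B=tr(*p[:3],base());F=tr(*p[:3],face(p[3]))
    return np.concatenate([proj(t,B)-bt,proj(t,F)-ft,proj(s,F+[*p[4:6],0])-fs,proj(s,B[[2]]+[*p[4:6],0])-bs]).ravel()
r=least_squares(lambda p:np.append(f(p),p[4:6]*500),[.54,-.434,-.6,.35,0,0]);print(r.x,np.degrees(r.x[2:4]));print(f(r.x).reshape(-1,2).round(1).tolist())
cov=np.linalg.inv(r.jac.T@r.jac)*.5**2;print(np.sqrt(np.diag(cov)))
E
```

```text
[ 5.42171303e-01 -4.33129554e-01 -9.63489285e-01  3.90109219e-01
 -3.16737080e-04 -1.36913001e-03] [-55.20386967  22.35161177]
[[-0.6, -1.2], [0.8, -0.3], [0.4, 0.1], [-0.6, -0.1], [-1.1, 0.8], [0.5, 0.6], [1.0, 0.3], [0.5, -0.0], [0.4, 1.0], [-1.2, -0.2], [0.1, 0.1], [0.4, -0.8], [0.3, -1.1]]
[0.00046977 0.00048158 0.00569747 0.02408134 0.0005981  0.00064136]
```

```bash
python3 -m jog '[[[0.04,-0.02,0,3,-6,0,0],[0.08,-0.04,0,6,-13,0,0],[0.12,-0.06,0,9,-19,0,0],[0.15,-0.08,0,12,-25,0,0],[0.17,-0.08,0,15,-31.6,0,0],[0.17,-0.08,0,15,-31.6,0,0],[0.17,-0.08,0,15,-31.6,0,0]]]'; python3 - <<'E'
from workcell import bot
import cv2,numpy as np
np.save("m1.npy",bot.camera_model("wrist"),allow_pickle=True)
i=bot.camera("wrist");cv2.imwrite("pics/w1.png",i)
from h import *
m=bot.camera_model("wrist");print(proj(m,tr(.5422,-.4331,-.9635,np.vstack([face(.39),base()]))).round().tolist())
E
```

```text
clock: 0.73
eef_pos: [0.3823, -0.5321, 0.2363]
tool_rot: [0.931, 0.207, 0.292, -0.069]
ft_force: [-0.4, 1.0, 0.8]
grip_width: 0.086
[[313.0, 74.0], [328.0, 148.0], [285.0, 163.0], [275.0, 91.0], [331.0, 91.0], [352.0, 186.0], [277.0, 198.0], [265.0, 101.0]]
```

View pics/w1.png

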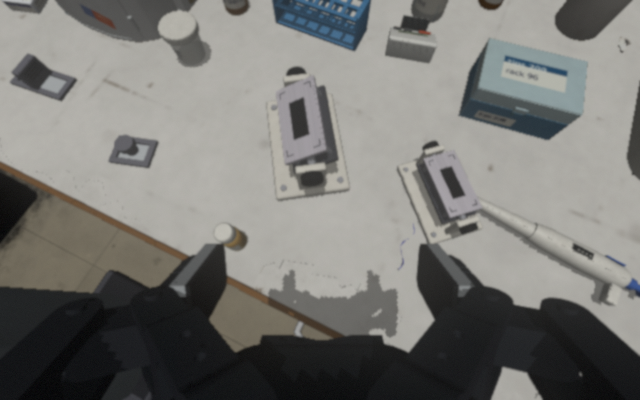

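The stage is unobstructed at about (305,130), long carrier at (43,77), short at (133,150), and the small stage at (447,187). Moving closer along the viewing ray for a tilt measurement.

```bash
python3 -m jog '[[[0.02,0.01,-0.03,0,0,0,0],[0.04,0.025,-0.06,0,0,0,0],[0.06,0.035,-0.09,0,0,0,0],[0.065,0.035,-0.1,0,0,0,0],[0.065,0.035,-0.1,0,0,0,0],[0.065,0.035,-0.1,0,0,0,0]]]'; python3 - <<'E'
from workcell import bot
import cv2,numpy as np,pickle
from h import *
m=bot.camera_model("wrist");i=bot.camera("wrist");cv2.imwrite("pics/w2.png",i);pickle.dump(m,open("w2.pkl","wb"))
p=proj(m,tr(.5422,-.4331,-.9635,np.vstack([face(.39),base()])));print(p.round().tolist())
x0,y0=(p.min(0)-18).astype(int).clip(0);x1,y1=(p.max(0)+18).astype(int);print(x0,y0,x1,y1)
cv2.imwrite("pics/w2c.png",cv2.resize(i[y0:y1,x0:x1],None,fx=3,fy=3,interpolation=cv2.INTER_CUBIC))
E
```

```text
clock: 1.28
eef_pos: [0.4485, -0.497, 0.1408]
tool_rot: [0.931, 0.209, 0.293, -0.066]
ft_force: [0.0, 0.0, 0.5]
grip_width: 0.0852
[[313.0, 66.0], [335.0, 177.0], [272.0, 196.0], [259.0, 89.0], [337.0, 91.0], [367.0, 225.0], [262.0, 242.0], [247.0, 103.0]]
229 47 384 260
```

View pics/w2c.png

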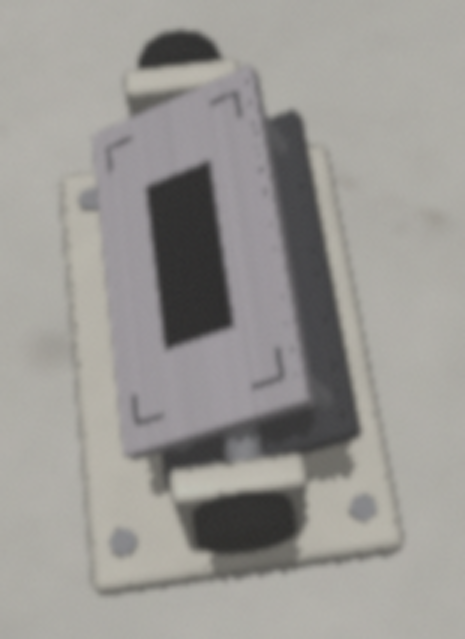

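```bash
cat > fit.py <<'E'
from h import *
from workcell import bot
import pickle
t=bot.camera_model("top");s=bot.camera_model("side");w=pickle.load(open("w2.pkl","rb"))
bt=crop([(195,33),(358,272),(203,380),(38,135)],333,177,6)
ft=crop([(196,82),(312,262),(217,322),(97,148)],333,177,6)
fs=crop([(324,66),(202,240),(84,222),(216,66)],308,226,6)
bs=crop([(12,330)],308,226,6)
fw=crop([(250,68),(312,402),(130,457),(95,135)],229,47,3)
bw=crop([(325,145),(402,548),(98,592),(60,178)],229,47,3)
def f(p):
    B=tr(*p[:3],base());F=tr(*p[:3],face(p[3]));ws=[*p[6:9]];
    return np.concatenate([proj(t,B)-bt,proj(t,F)-ft,proj(s,F+[*p[4:6],0])-fs,proj(s,B[[2]]+[*p[4:6],0])-bs,proj(w,F+ws)-fw,proj(w,B+ws)-bw]).ravel()
for g in (f,):
    r=least_squares(lambda p:np.append(g(p),p[4:9]*500),[.54,-.434,-.96,.39]+[0]*5)
    print(r.x.round(4),np.degrees(r.x[2:4]));print(g(r.x).reshape(-1,2).round(1).tolist())
    print(np.sqrt(np.diag(np.linalg.inv(r.jac.T@r.jac)))[:4])
def g(p):return f(np.array([*p[:4],0,0,*p[4:7]]))[26:]
q=least_squares(lambda p:np.append(g(p),p[4:7]*1e3),[.54,-.434,-.96,.39,0,0,0]);print("wrist only",q.x.round(4),np.degrees(q.x[2:4]));print(g(q.x).reshape(-1,2).round(1).tolist())
mk=crop([(238,96),(283,380),(137,422),(108,146)],229,47,3)
for x in(.020,.021,.022):
  print(x,(proj(w,tr(*r.x[:3],face(r.x[3],0,x,x+.022))+r.x[6:9])-mk).round(1).tolist())
E
python3 fit.py
```

```text
[ 5.420e-01 -4.333e-01 -9.765e-01  4.050e-01 -1.000e-04 -1.500e-03
 -1.200e-03 -0.000e+00 -3.100e-03] [-55.94915596  23.20313175]
[[-0.1, -1.2], [0.7, 0.1], [0.1, 0.1], [-0.4, -0.4], [-0.9, 0.9], [0.3, 1.0], [0.7, 0.4], [0.7, -0.2], [0.5, 1.1], [-1.6, -0.3], [-0.0, 0.1], [0.8, -0.6], [0.2, -1.4], [0.9, 0.3], [-0.0, -0.1], [-1.2, 0.3], [-0.8, 1.2], [0.6, -0.7], [2.2, -1.2], [-0.8, -0.1], [-0.5, -0.3]]
[0.00084488 0.00085408 0.00424101 0.02071127]
wrist only [ 0.5402 -0.4337 -0.9789  0.4142 -0.      0.     -0.0016] [-56.0841711   23.73129688]
[[0.9, -0.4], [-0.2, 0.1], [-1.4, 0.6], [-0.8, 0.9], [1.0, -1.0], [2.5, -0.7], [-1.2, 0.2], [-0.5, -0.7]]
0.02 [[-0.3, 1.6], [0.3, -0.4], [2.1, 0.3], [1.6, 2.6]]
0.021 [[0.6, 0.1], [1.8, 0.4], [1.1, 1.9], [0.5, 2.0]]
0.022 [[1.5, -1.3], [3.2, 1.3], [0.1, 3.4], [-0.6, 1.5]]
```

```bash
python3 -m jog '[[[-0.01,0.02,0.03,-3,6.3,0,0],[-0.02,0.04,0.06,-6,12.6,0,0],[-0.03,0.06,0.09,-9,18.9,0,0],[-0.04,0.08,0.1,-12,25.3,0,0],[-0.05,0.1,0.1,-15,31.6,0,0],[-0.05,0.1,0.1,-15,31.6,0,0]]]'; python3 -m jog '[[[0,0.02,0,0,0,7,0],[0.01,0.04,0,0,0,14,0],[0.01,0.06,0,0,0,21,0],[0.02,0.08,0,0,0,28,0],[0.02,0.1,0,0,0,35,0],[0.02,0.12,0,0,0,42,0],[0.03,0.14,0,0,0,49,0],[0.03,0.15,0,0,0,56,0],[0.03,0.17,0,0,0,63,0],[0.03,0.18,0,0,0,70,0]]]'; python3 -c "
from workcell import bot;print(bot.get_obs()['joint_pos'].round(3))"
```

```text
clock: 1.83
eef_pos: [0.4007, -0.3945, 0.2452]
tool_rot: [0.975, 0.221, 0.001, 0.003]
ft_force: [0.1, 0.7, 0.3]
grip_width: 0.0858
clock: 2.67
eef_pos: [0.4285, -0.2171, 0.2415]
tool_rot: [0.672, 0.74, 0.001, 0.002]
ft_force: [0.0, 0.2, -0.9]
grip_width: 0.0852
[-4.700e-01  1.980e-01 -4.400e-02  1.325e+00  1.000e-03  1.004e+00]
```

```bash
python3 -m jog '[[[0,0.02,0,0,0,7,0],[0.01,0.04,0,0,0,14,0],[0.01,0.05,0,0,0,21,0],[0.01,0.06,-0.01,0,0,28,0],[0.02,0.08,-0.02,0,0,35,0],[0.02,0.09,-0.02,0,0,42,0],[0.02,0.1,-0.03,0,0,49,0],[0.03,0.12,-0.03,0,0,56,0],[0.03,0.13,-0.04,0,0,63,0],[0.03,0.14,-0.04,0,0,70,0]]]'; python3 -m jog '[[[0,0.01,-0.01,0,0,7,0],[0.01,0.02,-0.03,0,0,14,0],[0.014,0.034,-0.04,0,0,19.5,0],[0.014,0.034,-0.05,0,0,19.5,0],[0.014,0.034,-0.05,0,0,19.5,0],[0.014,0.034,-0.05,0,0,19.5,0]]]'; python3 - <<'E'
from workcell import bot
from h import *
import pickle
o=bot.get_obs();print(o['joint_pos'].round(3),o['eef_pos'],R.from_quat(o['tool_rot']).as_matrix().round(3).tolist())
m=bot.camera_model("wrist");i=bot.camera("wrist");cv2.imwrite("pics/w3.png",i);pickle.dump(m,open("w3.pkl","wb"))
P=[[a*.02,b*.042,.006] for a,b in((1,1),(1,-1),(-1,-1),(-1,1))]+[[a*.018,b*.006,.038] for a,b in((1,1),(1,-1),(-1,-1),(-1,1))]
print(proj(m,tr(.4738,-.0419,np.radians(4.74),P)).round().tolist())
E
```

```text
clock: 3.5
eef_pos: [0.4588, -0.0776, 0.2]
tool_rot: [0.126, 0.992, 0.0, 0.001]
ft_force: [-0.9, -0.2, 0.2]
grip_width: 0.0854
clock: 4.0
eef_pos: [0.4728, -0.0441, 0.1505]
tool_rot: [-0.041, 0.999, 0.0, 0.001]
ft_force: [0.1, 1.0, -0.0]
grip_width: 0.0855
[-0.093  0.25  -0.223  1.096  0.    -0.174] [ 0.47280008 -0.04413266  0.15045358] [[-0.997, -0.081, 0.002], [-0.081, 0.997, 0.0], [-0.002, -0.0, -1.0]]
[[370.0, 207.0], [278.0, 207.0], [277.0, 164.0], [372.0, 164.0], [332.0, 217.0], [317.0, 217.0], [317.0, 174.0], [332.0, 174.0]]
```

View pics/w3.png

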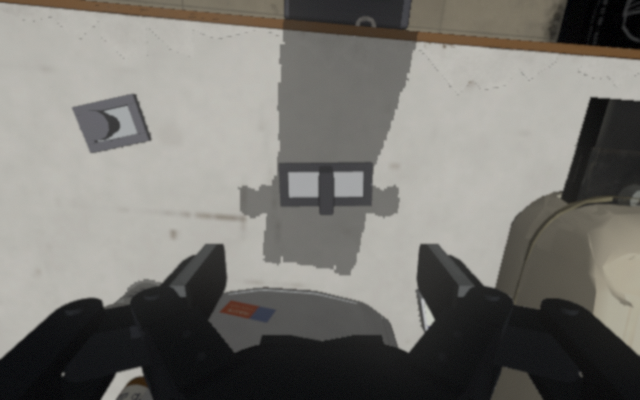

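Carrier frame corners are at (279,163)–(372,207), rib top at about (319–333, 173–214). That is within 1 mm of the estimate. Descending and gripping.

```bash
python3 -m jog '[[[0.001,0.003,-0.03,0,0,0,0],[0.001,0.003,-0.06,0,0,0,0],[0.001,0.003,-0.09,0,0,0,0],[0.001,0.003,-0.115,0,0,0,0],[0.001,0.003,-0.132,0,0,0,0],[0.001,0.003,-0.132,0,0,0,0],[0.001,0.003,-0.132,0,0,0,255],[0.001,0.003,-0.132,0,0,0,255],[0.001,0.003,-0.132,0,0,0,255],[0.001,0.003,-0.132,0,0,0,255]]]';python3 -m jog '[[[0,0,0,0,0,0,255],[0,0,0,0,0,0,255],[0,0,0,0,0,0,255],[0,0,0,0,0,0,255],[0,0,0,0,0,0,255],[0,0,0,0,0,0,255]]]'
```

```text
clock: 4.88
eef_pos: [0.4749, -0.0405, 0.019]
tool_rot: [-0.041, 0.999, -0.0, 0.002]
ft_force: [-0.9, -0.8, 0.1]
grip_width: 0.0388
clock: 5.38
eef_pos: [0.4742, -0.0403, 0.0183]
tool_rot: [-0.042, 0.999, -0.0, 0.001]
ft_force: [-0.5, 0.0, 6.4]
grip_width: 0.011
```

```bash
python3 -m jog '[[[0,0,0.005,0,0,0,255],[0,0,0.02,0,0,0,255],[0,0,0.05,0,0,0,255],[-0.01,-0.02,0.08,0,0,0,255],[-0.02,-0.04,0.11,0,0,-5,255],[-0.03,-0.07,0.14,0,0,-10,255],[-0.04,-0.1,0.16,0,0,-16,255],[-0.05,-0.13,0.18,0,0,-22,255],[-0.05,-0.16,0.18,0,0,-28,255],[-0.05,-0.19,0.18,0,0,-34,255]]]'
python3 - <<'E'
from workcell import bot
from h import *
o=bot.get_obs();print(o['joint_pos'].round(3),o['ft_force'],o['grip_width'])
yaw=-.9765;tl=.405
Rs=R.from_euler('z',yaw).as_matrix();c,s=np.cos(tl),np.sin(tl)
X=Rs@[c,0,s];Y=Rs@[0,1,0];Z=Rs@[-s,0,c]
fc=np.array([.542,-.4333,.058])+.012*Z
T=np.c_[-X,Y,-Z];cur=R.from_quat(o['tool_rot'])
print("face",fc,"n",Z,"X",X,"Y",Y)
print("rotvec deg",np.degrees((R.from_matrix(T)*cur.inv()).as_rotvec()))
tcp=fc+Z*.0183; print("tcp at contact",tcp,"hover60",tcp+.06*Z)
E
```

```text
clock: 6.22
eef_pos: [0.4233, -0.2319, 0.1993]
tool_rot: [0.255, 0.967, -0.0, 0.002]
ft_force: [0.2, 0.5, -0.2]
grip_width: 0.011
[-0.501  0.226 -0.12   1.221  0.     0.015] [ 0.17119477  0.45648421 -0.22395985] 0.011005838625861889
face [ 0.53935254 -0.42938246  0.06902923] n [-0.2206213   0.32646137  0.9191024 ] X [ 0.51462921 -0.76151559  0.39401876] Y [0.82854271 0.55992587 0.        ]
rotvec deg [-15.76222091 -17.03570197 -26.03990574]
tcp at contact [ 0.53531517 -0.42340822  0.0858488 ] hover60 [ 0.5220779  -0.40382054  0.14099495]
```

```bash
python3 -m jog '[[[0.012,-0.02,0,-2,-2.1,-3.2,255],[0.025,-0.043,0,-4,-4.2,-6.5,255],[0.04,-0.065,0,-6,-6.4,-9.8,255],[0.05,-0.09,0,-8,-8.5,-13,255],[0.06,-0.11,-0.01,-10,-10.6,-16.3,255],[0.075,-0.13,-0.02,-12,-12.8,-19.5,255],[0.09,-0.15,-0.04,-14,-15,-23,255],[0.099,-0.172,-0.058,-15.8,-17,-26,255],[0.099,-0.172,-0.058,-15.8,-17,-26,255],[0.099,-0.172,-0.058,-15.8,-17,-26,255]]]'
cat > chk.py <<'E'
from workcell import bot
from h import *
import sys
yaw=-.9765;tl=.405
Rs=R.from_euler('z',yaw).as_matrix();c,s=np.cos(tl),np.sin(tl)
X=Rs@[c,0,s];Y=Rs@[0,1,0];Z=Rs@[-s,0,c];A=np.c_[X,Y,Z]
fc=np.array([.542,-.4333,.058])+.012*Z
def st():
    o=bot.get_obs();d=A.T@(o['eef_pos']-fc);Rt=R.from_quat(o['tool_rot']);M=Rt.as_matrix()
    print("tcp in face frame mm",(d*1e3).round(2),"rot err deg",np.degrees((R.from_matrix(np.c_[-X,Y,-Z])*Rt.inv()).as_rotvec()).round(2),"F face",(A.T@o['ft_force']).round(2),"T face",(A.T@o['ft_torque']).round(3),"grip",o['grip_width'].round(4),"clk",o['clock'])
    return o
if __name__=="__main__":
    o=st();print(o['joint_pos'].round(3));F=[]
    for n in sys.argv[1:]:
        cv2.imwrite("pics/"+n+".png",bot.camera(n.split('_')[0]))
E
python3 chk.py wrist_4 side_4 top_4; python3 - <<'E'
from h import *
i=cv2.imread("pics/side_4.png");w=cv2.imread("pics/wrist_4.png")
a=cv2.resize(i[200:300,290:390],(500,500),interpolation=cv2.INTER_CUBIC)
cv2.imwrite("pics/c4.png",a)
cv2.imwrite("pics/c4w.png",w)
E
```

```text
clock: 7.05
eef_pos: [0.5205, -0.4011, 0.1365]
tool_rot: [0.457, 0.867, -0.094, 0.173]
ft_force: [-0.5, 0.1, -0.2]
grip_width: 0.011Traceback (most recent call last):
  File "chk.py", line 13, in <module>
    o=st();print(o['joint_pos'].round(3));F=[]
  File "chk.py", line 10, in st
    print("tcp in face frame mm",(d*1e3).round(2),"rot err deg",np.degrees((R.from_matrix(np.c_[-X,Y,-Z])*Rt.inv()).as_rotvec()).round(2),"F face",(A.T@o['ft_force']).round(2),"T face",(A.T@o['ft_torque']).round(3),"grip",o['grip_width'].round(4),"clk",o['clock'])
                                                                                                                                                                                                                              ^^^^^^^^^^^^^^^^^^^^^
AttributeError: 'float' object has no attribute 'round'
[ WARN:0@0.190] global loadsave.cpp:275 findDecoder imread_('pics/side_4.png'): can't open/read file: check file path/integrity
[ WARN:0@0.190] global loadsave.cpp:275 findDecoder imread_('pics/wrist_4.png'): can't open/read file: check file path/integrity
Traceback (most recent call last):
TypeError: 'NoneType' object is not subscriptable
```

```bash
sed -i "s/o\['grip_width'\].round(4)/round(o['grip_width'],4)/" chk.py
python3 chk.py wrist_4 side_4; python3 - <<'E'
from h import *
i=cv2.imread("pics/side_4.png");w=cv2.imread("pics/wrist_4.png")
a=cv2.resize(i[190:310,290:390],(500,600),interpolation=cv2.INTER_CUBIC)
b=cv2.resize(w[100:400,245:395],(300,600),interpolation=cv2.INTER_CUBIC)
cv2.imwrite("pics/c4.png",np.hstack([a,b]))
E
```

```text
tcp in face frame mm [-4.64  0.26 75.43] rot err deg [-0.28 -0.56 -0.32] F face [-0.45 -0.34 -0.01] T face [-0.027  0.438 -0.006] grip 0.011 clk 7.05
[-0.59   0.365 -0.185  0.653 -0.148  0.352]
```

View pics/c4.png

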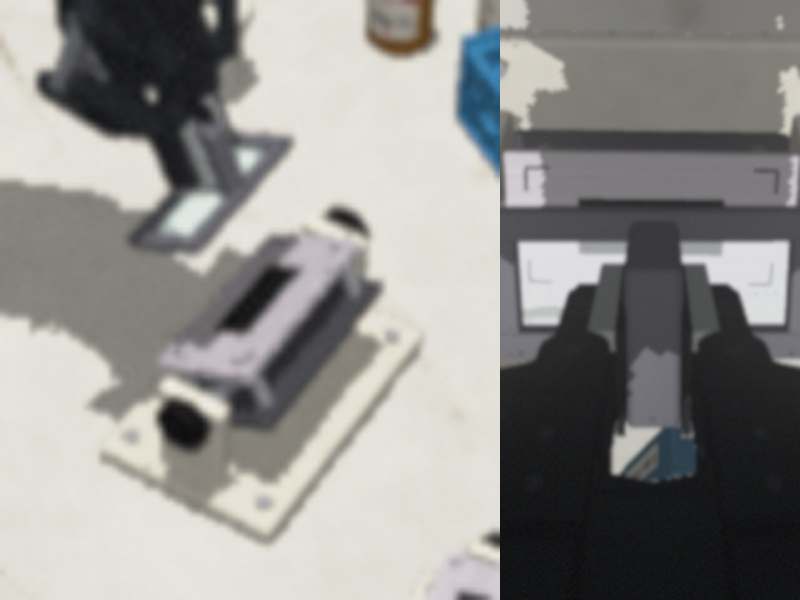

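The side and wrist views show the carrier held above the face, roughly parallel to it. The face's low marks are at about (257,184) and (383,184) in the wrist image, with the high marks visible through the glass. Enlarging to measure.

```bash
python3 - <<'E'
from h import *
from workcell import bot
import pickle
pickle.dump(bot.camera_model("wrist"),open("w4.pkl","wb"))
w=cv2.imread("pics/wrist_4.png")
cv2.imwrite("pics/c5.png",cv2.resize(w[160:285,232:410],None,fx=4.4,fy=4.4,interpolation=cv2.INTER_CUBIC))
E
```

```text
(no output)
```

View pics/c5.png

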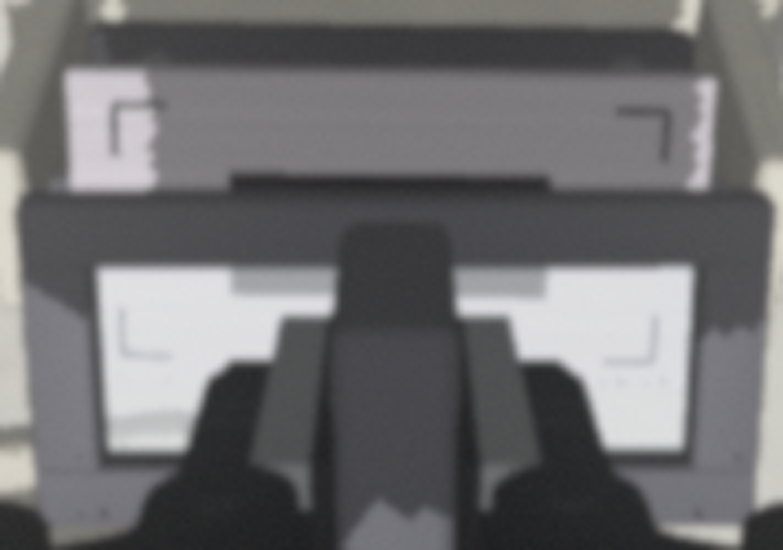

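```bash
cat > rel.py <<'E'
from h import *
import pickle
m=pickle.load(open("w4.pkl","rb"))
from chk import A,fc,X,Y,Z,st
from workcell import bot
S=lambda l:crop(l,232,160,4.4)
# face frame: +X=image down, +Y: ?
ycam=np.array(m["T"])[:3,0]@Y; sg=np.sign(ycam); print("image right . Y",ycam)
fpx=S([(66,70),(717,78),(113,104),(668,110),(122,354),(655,361)])
def fm(d): return np.array([[-.026,-sg*.05,0],[-.026,sg*.05,0]]+[[a*(.02+d),b*sg*(.042+d),0] for a,b in((-1,-1),(-1,1),(1,-1),(1,1))])
def pose(p,P): return fc+p[:3]+(P@A.T)@R.from_rotvec(A@p[3:6]).as_matrix().T
f=lambda p:(proj(m,pose(p,fm(p[6])))-fpx).ravel()
# priors: position 2mm, rot 2deg on p
pr=lambda p:np.r_[f(p)/.4,p[:3]/.003,p[3:6]/.04,p[6]/.002]
r=least_squares(pr,np.zeros(7));print("face corr mm (face axes)",(A.T@r.x[:3]*1e3).round(2),"deg",np.degrees(r.x[3:6]).round(2),"d",r.x[6]);print(f(r.x).reshape(-1,2).round(2).tolist())
print("sd deg",np.degrees(np.sqrt(np.diag(np.linalg.inv(r.jac.T@r.jac)))[3:6]).round(2))
cpx=S([(20,195),(770,195),(38,524),(752,524),(333,325),(459,325),(343,228),(450,228)])
cm=np.array([[a*.02,b*sg*.042,.006] for a,b in((-1,-1),(-1,1),(1,-1),(1,1))]+[[-.018,b*sg*.006,z] for z in(.038,.006) for b in(-1,1)])
o=bot.get_obs();tcp=o['eef_pos'];Mt=R.from_quat(o['tool_rot']).as_matrix()
C=np.c_[-Mt[:,0],Mt[:,1],-Mt[:,2]]
def cp(p): return tcp+C@(np.array([0,0,-.0183])+p[:3])+(cm@R.from_rotvec(p[3:6]).as_matrix().T)@C.T
g=lambda p:(proj(m,cp(p))-cpx).ravel()
q=least_squares(lambda p:np.r_[g(p)/.5,p[:3]/.003,p[3:6]/.04],np.zeros(6));print("carrier in tool mm",(q.x[:3]*1e3).round(2),"deg",np.degrees(q.x[3:]).round(2));print(g(q.x).reshape(-1,2).round(2).tolist())
print("sd deg",np.degrees(np.sqrt(np.diag(np.linalg.inv(q.jac.T@q.jac)))[3:6]).round(2))
Rf=R.from_rotvec(A@r.x[3:6]).as_matrix()@A; Rc=C@R.from_rotvec(q.x[3:]).as_matrix()
print("rel turn needed, face axes deg",np.degrees(A.T@(R.from_matrix(Rf@Rc.T)).as_rotvec()).round(2))
org=tcp+C@(np.array([0,0,-.0183])+q.x[:3]);print("carrier origin rel face mm",(Rf.T@(org-fc-r.x[:3])*1e3).round(2))
E
python3 rel.py
```

```text
image right . Y 0.999976281901436
face corr mm (face axes) [ 2.03 -0.22  1.2 ] deg [ 0.52 -0.21 -0.18] d 0.0008740801994469228
[[-0.15, 0.01], [0.04, -0.09], [0.02, -0.19], [0.13, -0.06], [0.35, 0.18], [-0.39, 0.14]]
sd deg [0.99 0.94 0.26]
carrier in tool mm [ 0.16 -0.51 -2.97] deg [-0.02 -0.53 -0.05]
[[-0.22, 1.62], [0.44, 1.69], [0.76, 0.34], [-0.68, 0.35], [-0.8, -0.02], [0.9, -0.01], [-0.22, -1.97], [-0.19, -1.96]]
sd deg [0.22 0.26 0.16]
rel turn needed, face axes deg [ 0.58  0.06 -0.53]
carrier origin rel face mm [-3.72  1.4  55.28]
```

```bash
sed -i 's#p\[3:6\]/.04,p\[6\]#p[3]/.003,p[4:6]/.04,p[6]#; s#q=least_squares(lambda p:np.r_\[g(p)/.5,p\[:3\]/.003,p\[3:6\]/.04#q=least_squares(lambda p:np.r_[g(p)[:12]/.5,p[:3]/.003,p[3:6]/.04#' rel.py; python3 rel.py; python3 - <<'E'
from chk import *
import time
st()
o=bot.get_obs();Rt=R.from_quat(o['tool_rot'])
E
```

```text
image right . Y 0.999976281901436
face corr mm (face axes) [ 2.03 -0.15  1.19] deg [ 0.02 -0.22 -0.3 ] d 0.0008736608880797672
[[-0.13, -0.01], [0.06, -0.07], [0.06, -0.19], [0.18, -0.06], [0.28, 0.28], [-0.46, 0.04]]
sd deg [0.17 0.94 0.14]
carrier in tool mm [-0.5  -0.55 -2.51] deg [-0.04 -0.09 -0.04]
[[-0.72, 0.8], [0.78, 0.81], [0.48, -0.38], [-0.51, -0.43], [-0.94, -0.33], [0.92, -0.34], [-0.35, -2.8], [-0.2, -2.79]]
sd deg [0.22 0.26 0.16]
rel turn needed, face axes deg [ 0.1  -0.38 -0.66]
carrier origin rel face mm [-4.38  0.8  55.77]
tcp in face frame mm [-1.96  1.22 77.75] rot err deg [-0.1  -0.3  -0.35] F face [-0.03 -0.43 -0.22] T face [-0.044  0.435  0.001] grip 0.0109 clk 7.15
```

```bash
python3 -m jog '[[[0.002,-0.004,-0.009,0,-0.28,-0.55,255],[0.004,-0.0086,-0.0177,0,-0.28,-0.55,255],[0.004,-0.0086,-0.0177,0,-0.28,-0.55,255],[0.004,-0.0086,-0.0177,0,-0.28,-0.55,255],[0.004,-0.0086,-0.0177,0,-0.28,-0.55,255],[0.004,-0.0086,-0.0177,0,-0.28,-0.55,255]]]'; python3 - <<'E'
from chk import *
import pickle
st();pickle.dump(bot.camera_model("wrist"),open("w4.pkl","wb"));w=bot.camera("wrist");st();cv2.imwrite("pics/wrist_5.png",w)
cv2.imwrite("pics/c6.png",cv2.resize(w[150:285,232:410],None,fx=4.4,fy=4.4,interpolation=cv2.INTER_CUBIC))
E
```

```text
clock: 7.65
eef_pos: [0.5265, -0.4108, 0.1219]
tool_rot: [0.461, 0.864, -0.094, 0.177]
ft_force: [0.4, 0.2, -0.5]
grip_width: 0.011
tcp in face frame mm [ 0.1  -0.29 57.51] rot err deg [-0.05  0.03  0.24] F face [-0.16  0.42 -0.49] T face [ 0.011  0.483 -0.028] grip 0.011 clk 7.65
tcp in face frame mm [ 0.14 -0.24 57.58] rot err deg [-0.04  0.04  0.23] F face [-0.88  1.1  -1.07] T face [-0.034  0.463  0.015] grip 0.0109 clk 7.7
```

View pics/c6.png

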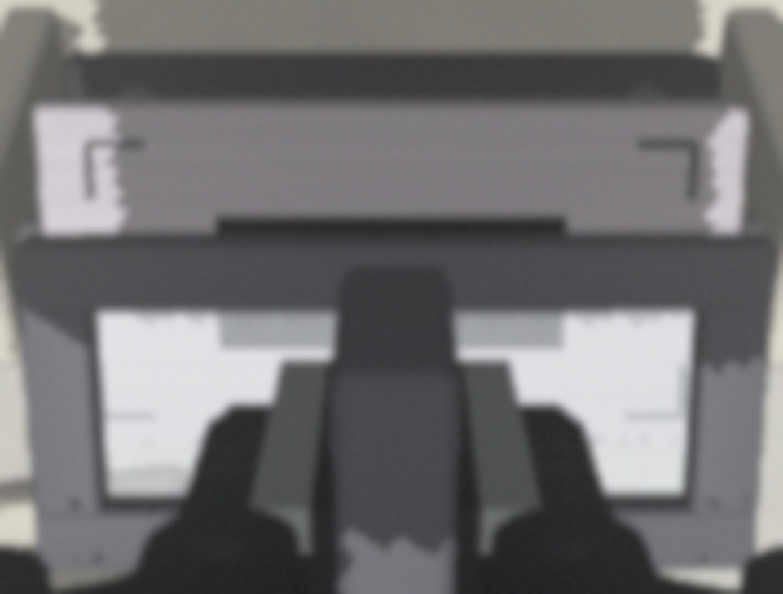

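```bash
sed -i 's#crop(l,232,160,4.4)#crop(l,232,150,4.4)#; s#^fpx=.*#fpx=S([(33,106),(749,108),(88,144),(695,144),(97,416),(683,416)])#; s#^cpx=.*#cpx=S([(20,238),(770,238),(38,567),(752,567),(333,369),(459,369),(343,271),(450,271)])#' rel.py
sed -i 's#f=lambda p:(proj.*#f=lambda p:((proj(m,pose(p,fm(p[6])))-fpx)*np.array([[1,1]]*4+[[0,1],[1,1]])).ravel()#' rel.py; python3 rel.py
```

```text
image right . Y 0.9999909917297336
face corr mm (face axes) [-1.06 -1.31 -0.54] deg [ 0.02 -0.17 -0.23] d 0.0007059764582200723
[[0.14, 0.17], [0.26, -0.31], [0.02, -0.05], [0.16, -0.07], [0.0, 0.15], [-0.6, 0.13]]
sd deg [0.17 0.85 0.13]
carrier in tool mm [-0.65 -0.62 -2.59] deg [-0.05  0.06 -0.04]
[[-0.76, 0.84], [0.82, 0.86], [0.49, -0.4], [-0.52, -0.45], [-0.94, -0.35], [0.93, -0.35], [-0.35, -2.75], [-0.2, -2.75]]
sd deg [0.22 0.26 0.16]
rel turn needed, face axes deg [ 0.11 -0.25  0.05]
carrier origin rel face mm [ 0.65  0.45 37.23]
```

```bash
cat > avg.py <<'E'
from chk import *
import sys
D=[];Fs=[];Ts=[]
for _ in range(int(sys.argv[1])):
    bot.camera("top");o=bot.get_obs();D.append(A.T@(o['eef_pos']-fc)*1e3);Fs.append(A.T@o['ft_force']);Ts.append(A.T@o['ft_torque'])
print("pos",np.mean(D,0).round(2),"F",np.mean(Fs,0).round(2),"sd",np.std(Fs,0).round(2),"T",np.mean(Ts,0).round(3));st()
E
python3 avg.py 8
python3 -m jog '[[[0.0015,-0.0025,-0.0076,-0.17,-0.11,0,255],[0.0033,-0.005,-0.0153,-0.17,-0.11,0,255],[0.005,-0.008,-0.023,-0.17,-0.11,0,255],[0.0066,-0.0105,-0.0306,-0.17,-0.11,0,255],[0.0066,-0.0105,-0.0306,-0.17,-0.11,0,255],[0.0066,-0.0105,-0.0306,-0.17,-0.11,0,255],[0.0066,-0.0105,-0.0306,-0.17,-0.11,0,255],[0.0066,-0.0105,-0.0306,-0.17,-0.11,0,255]]]'; python3 avg.py 8
```

```text
pos [ 4.000e-02 -3.100e-01  5.748e+01] F [-0.43 -0.3  -0.64] sd [0.51 0.53 0.35] T [-0.018  0.46   0.008]
tcp in face frame mm [-0.09 -0.38 57.33] rot err deg [-0.06  0.02  0.24] F face [-0.32 -0.75 -1.11] T face [-0.047  0.517  0.05 ] grip 0.0109 clk 8.1
clock: 8.77
eef_pos: [0.5332, -0.4215, 0.0914]
tool_rot: [0.461, 0.864, -0.095, 0.179]
ft_force: [0.7, -0.4, 0.1]
grip_width: 0.0115
pos [-0.45 -0.68 24.61] F [-0.27 -0.03 -0.48] sd [0.37 0.58 0.54] T [0.005 0.466 0.009]
tcp in face frame mm [-0.65 -0.75 24.45] rot err deg [0.12 0.14 0.24] F face [-0.47 -0.29 -0.16] T face [-0.02   0.432  0.021] grip 0.0107 clk 9.1667
```

```bash

python3 -m jog '[[[0.0007,-0.001,-0.0028,0,0,0,255],[0.0013,-0.002,-0.0055,0,0,0,255],[0.0013,-0.002,-0.0055,0,0,0,255],[0.0013,-0.002,-0.0055,0,0,0,255],[0.0013,-0.002,-0.0055,0,0,0,255]]]'; python3 avg.py 8
python3 -m jog '[[[0.0004,-0.0006,-0.0018,0,0,0,255],[0.0004,-0.0006,-0.0018,0,0,0,255],[0.0004,-0.0006,-0.0018,0,0,0,255]]]'; python3 avg.py 8
```

```text
clock: 9.58
eef_pos: [0.5342, -0.4233, 0.0855]
tool_rot: [0.461, 0.864, -0.095, 0.179]
ft_force: [-0.7, 0.5, 1.1]
grip_width: 0.0114
pos [-0.7  -0.82 18.35] F [-0.48  0.09  0.92] sd [0.47 0.44 0.46] T [-0.026  0.429  0.015]
tcp in face frame mm [-0.69 -0.82 18.34] rot err deg [0.12 0.13 0.24] F face [-1.09  0.94  1.17] T face [-0.069  0.401  0.034] grip 0.0107 clk 9.9833
clock: 10.23
eef_pos: [0.5347, -0.424, 0.0838]
tool_rot: [0.461, 0.864, -0.095, 0.179]
ft_force: [-0.3, 2.5, 2.2]
grip_width: 0.0112
pos [-0.66 -0.81 16.41] F [-0.08  0.21  1.95] sd [0.27 0.36 0.33] T [-0.064  0.37   0.002]
tcp in face frame mm [-0.64 -0.79 16.41] rot err deg [0.12 0.14 0.24] F face [-0.26  0.13  1.39] T face [-0.087  0.349 -0.004] grip 0.011 clk 10.6333
```

```bash

python3 -m jog '[[[0.0004,-0.0006,-0.0016,0,0,0,255],[0.0008,-0.0011,-0.0031,0,0,0,255],[0.0008,-0.0011,-0.0031,0,0,0,255],[0.0008,-0.0011,-0.0031,0,0,0,255],[0.0008,-0.0011,-0.0031,0,0,0,255]]]'; python3 avg.py 10; python3 chk.py wrist_7 side_7; python3 -c "
import cv2,numpy as np
w=cv2.imread('pics/wrist_7.png');s=cv2.imread('pics/side_7.png')
cv2.imwrite('pics/c7.png',np.hstack([cv2.resize(w[170:310,225:417],(400,292),interpolation=2),cv2.resize(s[215:300,300:400],(343,292),interpolation=2)]))"
```

```text
clock: 11.05
eef_pos: [0.5355, -0.4251, 0.0808]
tool_rot: [0.461, 0.864, -0.095, 0.179]
ft_force: [-2.1, 1.8, 3.5]
grip_width: 0.0109
pos [-0.59 -0.8  13.04] F [ 0.   -0.48  4.08] sd [0.56 0.54 0.54] T [-0.157  0.284 -0.014]
tcp in face frame mm [-0.56 -0.8  13.04] rot err deg [0.13 0.14 0.25] F face [-0.25 -1.3   4.17] T face [-0.177  0.239  0.001] grip 0.0112 clk 11.55
tcp in face frame mm [-0.56 -0.8  13.04] rot err deg [0.13 0.14 0.25] F face [-0.25 -1.3   4.17] T face [-0.177  0.239  0.001] grip 0.0112 clk 11.55
[-0.609  0.467 -0.198  0.523 -0.144  0.344]
```

View pics/c7.png

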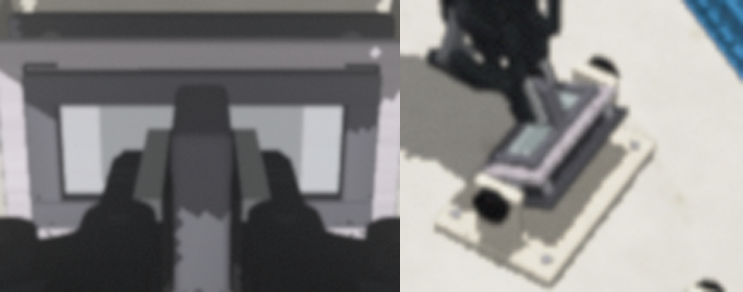

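The wrist view shows the carrier seated between the low corner marks, at (25,65) and (378,65) in the crop, and parallel to them. The side view shows it flat on the face. Force and depth agree at mid-travel. The torque suggests slight corner loading, so I'll try a small tilt trim.

```bash

python3 -m jog '[[[0,0,0,-0.49,-0.17,-0.06,255],[0,0,0,-0.49,-0.17,-0.06,255],[0,0,0,-0.49,-0.17,-0.06,255],[0,0,0,-0.49,-0.17,-0.06,255]]]'; python3 avg.py 12
```

```text
clock: 11.98
eef_pos: [0.5355, -0.425, 0.0806]
tool_rot: [0.461, 0.863, -0.098, 0.182]
ft_force: [-0.7, 1.2, 3.8]
grip_width: 0.0115
pos [-0.81 -0.75 12.93] F [-0.17 -0.3   4.22] sd [0.35 0.44 0.43] T [-0.008  0.304 -0.011]
tcp in face frame mm [-0.83 -0.76 12.92] rot err deg [0.59 0.29 0.3 ] F face [-0.39 -0.47  3.42] T face [ 0.013  0.288 -0.013] grip 0.011 clk 12.5833
```

```bash

python3 -m jog '[[[0,0,0,-0.66,-0.45,0,255],[0,0,0,-0.66,-0.45,0,255],[0,0,0,-0.66,-0.45,0,255],[0,0,0,-0.66,-0.45,0,255]]]'; python3 avg.py 12
```

```text
clock: 12.92
eef_pos: [0.5353, -0.4248, 0.0805]
tool_rot: [0.46, 0.862, -0.101, 0.188]
ft_force: [-0.6, 1.8, 3.4]
grip_width: 0.0107
pos [-1.05 -0.79 12.86] F [-0.73  0.11  3.97] sd [0.61 0.64 0.4 ] T [ 0.068  0.658 -0.011]
tcp in face frame mm [-1.03 -0.77 12.87] rot err deg [1.24 0.73 0.29] F face [-1.4   0.6   3.87] T face [ 0.103  0.727 -0.03 ] grip 0.0112 clk 13.5167
```

```bash

python3 -m jog '[[[0,0,0,0.38,0.2,0.02,255],[0,0,0,0.38,0.2,0.02,255],[0,0,0,0.38,0.2,0.02,255],[0,0,0,0.38,0.2,0.02,255]]]'; python3 avg.py 12; python3 chk.py wrist_8 side_8 ; python3 -c "
import cv2,numpy as np
w=cv2.imread('pics/wrist_8.png');s=cv2.imread('pics/side_8.png')
cv2.imwrite('pics/c8.png',np.hstack([cv2.resize(w[170:310,225:417],(400,292),interpolation=2),cv2.resize(s[215:300,300:400],(343,292),interpolation=2)]))"
```

```text
clock: 13.85
eef_pos: [0.5354, -0.425, 0.0805]
tool_rot: [0.461, 0.862, -0.099, 0.185]
ft_force: [-1.4, 1.4, 3.4]
grip_width: 0.0112
pos [-0.85 -0.8  12.92] F [-1.08  0.26  4.08] sd [0.47 0.39 0.64] T [0.064 0.703 0.005]
tcp in face frame mm [-0.85 -0.8  12.92] rot err deg [0.88 0.54 0.28] F face [-0.94  0.24  4.2 ] T face [0.072 0.688 0.011] grip 0.0109 clk 14.45
tcp in face frame mm [-0.85 -0.8  12.92] rot err deg [0.88 0.54 0.28] F face [-0.94  0.24  4.2 ] T face [0.072 0.688 0.011] grip 0.0109 clk 14.45
[-0.605  0.462 -0.214  0.498 -0.152  0.345]
```

View pics/c8.png

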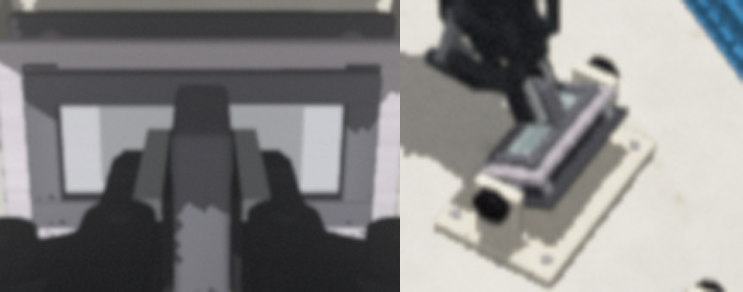

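```bash

python3 -m jog '[[[-0.0001,0.00015,-0.0001,0.17,0.11,0,255],[-0.0001,0.00015,-0.0001,0.17,0.11,0,255],[-0.0001,0.00015,-0.0001,0.17,0.11,0,255],[-0.0001,0.00015,-0.0001,0.17,0.11,0,255]]]'; python3 avg.py 16
```

```text
clock: 14.88
eef_pos: [0.5354, -0.4249, 0.0806]
tool_rot: [0.461, 0.863, -0.098, 0.184]
ft_force: [-0.9, 1.8, 3.5]
grip_width: 0.0111
pos [-0.85 -0.81 12.96] F [-0.73  0.02  3.95] sd [0.43 0.49 0.49] T [0.004 0.513 0.006]
tcp in face frame mm [-0.85 -0.83 12.96] rot err deg [0.72 0.44 0.29] F face [-0.45 -0.04  4.28] T face [-0.049  0.508  0.024] grip 0.011 clk 15.6833
```

Both torques are now balanced, so the carrier is sitting flush. Depth is about 6 mm by position, and the force implies about 5.8 mm. Handing in.

```bash
python3 -c "
from workcell import bot
print(bot.job_done())"
```

```text
the job is handed in; nothing more can be done
None
```

The long carrier is on the larger stage's sprung face, gripped by its rib and held pressed at about half travel. I handed the job in at about 15.7 s of the 38 s allowed.

**Last checks that agreed**
- **Depth:** about 6.0 mm sunk by tool position. The spring force of about 4.5 N implies about 5.8 mm.
- **Flushness:** the contact torque was back at its free-air level about both face axes.
- **Position and direction:** within about 0.5 mm of the face centre. In the last pictures the carrier's edges run parallel to the corner marks and sit between them.

**Checks that disagreed or stayed uncertain**
- **Tilt:** the cameras gave the slope as about 23.3°, good only to about 0.9°. The contact torque put flush about 0.6° steeper than the camera fit. I trimmed to balance the torque, and friction made those readings lag, so the tilt is good to a few tenths of a degree.
- **Carrier in the grip:** the wrist picture put the carrier's underside about 2.6 mm lower than the height at which I gripped it. I went by the felt contact instead, which came about 0.7 mm lower than that height.
- **Grasp reading:** about 6 N upward showed as the fingers closed on the rib. It was gone after the lift and the carrier held.

I saw no contact with the short carrier or anything else, but I did not re-measure the bystanders or the stage's slope after pressing.

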